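# Tip the ink pad's lid out of its flush well and close the pad

### The job

The ink pad of the number stamp has been left open and is drying out. Its metal lid lies flush in the well of the black desk caddy: press down the end of the lid next to the pen groove so that the other end tips up, draw the lid out by the raised end and set it on the pad, right side up, so that it sits fully down over the rim and level. Leave the pad, the stamp and the stapler where they stand.

Things in the scene. Friction and masses are not known exactly. Their poses are not given: they have to be found in the camera images.
- lid_mid (a point): Centre (half-way up) of the ink pad's lid: bare steel, 120 x 60 mm, 14 mm high, about 0.11 kg, 3 mm top with an 11 mm deep skirt of 3 mm wall all round. x along its length, y along its width, z out of its top (top 7 mm above, skirt's foot 7 mm below this point). At the start level in the well, top flush, 1 to 3 mm gap all round. Either way round fits the pad.
- lid_far_end (a point): Middle of the lid's +x end face, half-way up: the end away from the pen groove, which tips up; axes as lid_mid. Tipped, it stands with its top edge about 19 mm above the caddy's top and the lid's sides free there, to be taken across the 60 mm width within about 25 mm of this end. The lid then comes out along its own slant (its +x), not straight up, as its low end is tucked under the lip.
- well_mouth (a point): Centre of the mouth of the lid's well, on the caddy's top, 45 mm above the desk. Caddy: fixed black plastic tray. x along the well (124 mm), y across it (64 mm), z up. The caddy ends 117 mm from here to -x (pen groove with a marker across that end, 9 mm lower), 67 mm to +x, 38 mm to -y, 116 mm to +y (compartment of note slips, stack 13 mm lower than the top).
- press_end (a point): Spot on the lid to press, over the hollow end of the well: 45 mm from well_mouth towards -x, at the caddy's top; axes as well_mouth. A sprung catch under this end holds the lid level; at some 5 to 9 N it gives, the lid drops about 18 mm here and bottoms on the slope. It then slides some 8 mm towards -x under the 5 mm thick lip (edge 17.5 mm from here) and the catch, and stays so when let go.
- well_ridge (a point): Crosswise ridge in the floor of the well, hidden under the lid, 14 mm below the caddy's top and 5 mm from the well's middle towards -x; axes as well_mouth. To +x of it the slick floor is level, to -x it slopes down at 25 degrees, on which the tipped lid lies flat.
- pad_rim (a point): Centre of the open ink pad, in the plane of its rim, 18 mm above the desk. Steel tin with grey felt, loose, 0.45 kg: rim 110 x 50 mm outside (2 mm play to the lid each side), felt 2 mm lower, foot flange 120 x 60 x 4 mm. x along its length, y across, z up. Lid home: its top's underside rests on the rim, lid_mid 4 mm below this point, lid's top 21 mm above the desk.
- stamp: Bystander: the red number stamp, 41 x 60 mm, 92 mm tall, loose, standing behind the pad and the caddy; origin at the centre of its foot.
- stapler: Bystander: desk stapler, 37 x 133 mm, 54 mm tall, loose, to the left of the work; origin at the centre of its foot, y along its length.
There are look-alikes about, which are no part of the job. What is shaped like the part that bears lid_mid but purple, red or turquoise is not meant.

How it is judged (in metres and radians):
On the way:
1. the lid stands tipped up in its well, by more than 17 degrees (angle between lid_mid's own z axis and vertical above 0.3 rad and horizontal distance between lid_mid and well_mouth below 0.03 m), for 0.2 s.
At the end, for the whole second after the job is handed in: Lid right side up on the pad, skirt down over the rim: centre 4 (+-2) mm below the rim's plane, within 6 mm of the pad's centre, level to 0.05 rad, aligned to 0.12 rad; pad flat on the desk, moved under 40 mm, stamp and stapler under 30 mm (z of lid_mid in the frame of pad_rim between -0.006 and -0.002 m and horizontal distance between lid_mid and pad_rim below 0.006 m and angle between the x axis of lid_mid and the x axis of pad_rim, either way round below 0.12 rad and angle between lid_mid's own z axis and vertical below 0.05 rad and angle between pad_rim's own z axis and vertical below 0.03 rad and height (world z) of pad_rim below 0.021 m and distance of pad_rim from where it was at the start of the episode below 0.04 m and distance of each of stamp, stapler from where it was at the start of the episode below 0.03 m); the robot touches nothing.
It fails at once if the number stamp is knocked over or shoved by more than 50 mm (angle between stamp's own z axis and vertical above 0.5 rad or distance of stamp from where it was at the start of the episode above 0.05 m).
It fails at once if the stapler is shoved by more than 50 mm (distance of stapler from where it was at the start of the episode above 0.05 m).
It also fails if it takes over 51 s, if anything falls off the work surface, if the arm or the gripper's body presses on something with over 40 N, if the wrist force passes 120 N, or if a joint passes its speed limit or range.

### The arm

A 6-joint arm with a two-finger parallel gripper is mounted at the origin on a cart in front of the work surface, level with it; the furniture and walls round the work are solid. World frame = base frame: x ahead of the robot, y to its left, z up, the work surface at z = 0. Lengths are in m, angles in degrees, forces in N, time in s.
With the tool pointing down it reaches from about 0.375 to 0.9 m from the base axis. Payload 3.1 kg.
Tool frame: the origin (TCP) lies on the centre line of the jaws, within the pads' length; the fingertips stand 14 mm ahead of it and the grasp point (between the pads) lies 5 mm behind it (bot.tips_ahead is the distance from the TCP to the fingertips, in m); z points along the fingers, y is the line along which they close (so a half turn about z gives the same grasp; the last joint's range is limited). The gripper opens to 87 mm and grips with 3 to 60 N. Pads are 19 mm wide; open, the fingers measure 117 mm over their backs; the gripper's body (75 mm by 190 mm) begins 51 mm behind the grasp point.
Start: joints at [-82.305, 30.224, 82.088, -0, 67.689, -10.227], TCP at [0.192, -0.595, 0.237] pointing down, gripper open.
Joint ranges: [-176.69, 176.69], [-43.24, 126.21], [12.49, 139.97], [-82, 262], [0, 151.66], [-163.58, 163.58]. Speed limits (degrees/s): [159.86, 159.86, 180, 180, 180, 180].

### API

Orientations are given as a 3x3 rotation matrix whose columns are the frame's x, y, z axes.
In Python, from rig import bot gives the robot as it stands.
- The arm moves only by the tool play_rows, never from a script. Its argument "moves" is a list that holds one entry, the list of rows, each a list of 6 numbers: the shift along the tool's x, y, z in mm, then the turn, a rotation vector about the tool's x, y, z in rad. A call has 1 to 5 rows; each row shifts and turns the commanded pose from where the row before left it, along the tool's axes as they then stand; what a row does not reach is not made up. A row lasts 1/10 s, in which the tool goes at most 50 mm and 8.59 degrees, less where a joint would pass 70% of its speed; a pose out of reach is approached as far as the arm can. A call with a gripper value outside its range is refused whole. "fingers" is the opening, from -1 (shut) to 1 (fully open), set as the call begins (left out, the last holds). The fingers move at their own pace and stop on an object; the grip force is fixed at half the most. Time passes only in rows, so rows that do not move let the fingers close. It gives the time, the measured TCP pose, the force, the opening and the grip force at its end, in the units of the state.
- bot.read_state(): the state, without advancing time (a new reading comes with each control period).
- bot.capture(name): name is "side" or "top"; returns a dict with "image" (384x512x3 uint8, blue, green, red), "fx", "fy", "cx", "cy" (pixels), "R" (3x3) and "t" (3): a world point X has camera coordinates R X + t. Camera axes: x right, y down, z forward; pixel columns grow to the right and rows downward; lengths in m; the calibration is good to about 2 mm. A picture is of the moment at which its call begins. There is no depth.
- bot.hand_in(): hands the job in; it is judged then, once.
Trained networks look in a picture, given as the dict that the camera call returned (one of the last four; its "shot" number tells which), for a name from the list of things; names that differ only in an ending like _2 or _b are one class to them, and where a whole thing is asked for, a point or a joint stands for the part that bears it (a point fixed in the world has none). Each returns a list of dicts, best first, with "confidence" (0 to 1); they miss things now and then, are a little off and sometimes report something else, mostly with a low value. They report only what shows in the picture. A call takes as long as a camera call. They do not tell look-alikes from the thing itself.
- bot.search_frame(picture, query): "centre" ([column, row] in pixels, amid what is visible of it).
- bot.silhouettes(picture, query): "pixels" (384x512 bool, what is visible of it) and "centre" ([column, row] in pixels, amid what is visible of it).
- bot.pinpoint(picture, query): "centre" ([column, row] in pixels: a listed point, or the origin of a listed thing).
The state is a dict: "time_s": time; "joint_positions": joint angles; "qvel": joint speeds; "tau": joint torques, N m; "position": TCP position; "tcp_rot": TCP orientation; "force": force on the tool from outside, world axes, zero at the start; "moment": the same for the moment, N m; "opening": opening from 0.0 (shut) to 1.0 (fully open); "grasp_force": force on a finger pad.
Only numpy, scipy, OpenCV 4.12 (cv2) and the standard library are available. Lean on these libraries where they do the work, as an engineer would, in place of code of your own. Each camera call takes 0.05 s, during which the arm holds its last target. There are 200 camera calls.

## Working session

There is one attempt and no reset: what is moved stays moved. The work goes in short steps, Python scripts to look and compute and a tool call to move; the robot and the scene stay as the last step left them, time stands still between calls to the robot, and variables do not carry over. Pictures are saved under pics/ and viewed, at most 10 in all, crops included, and the job is handed in when it is done.

Besides the shell and the picture viewer there is one more tool, called as a command line: name --argument value ..., lists and objects as JSON in quotes. play_rows: Moves the arm, as the interface text tells. Its arguments: {"type":"object","properties":{"moves":{"type":"array","items":{"type":"array","items":{"type":"array","items":{"type":"number"}}}},"fingers":{"type":"number"}},"required":["moves"]}

```bash
mkdir -p pics; ls
cat > h.py <<'E'
import numpy as np, cv2
from rig import bot
def ray(p,uv):
    d=p["R"].T@np.array([(uv[0]-p["cx"])/p["fx"],(uv[1]-p["cy"])/p["fy"],1]); o=-p["R"].T@p["t"]; return o,d
def onz(p,uv,z):
    o,d=ray(p,uv); return o+d*(z-o[2])/d[2]
def tri(a,ua,b,ub):
    o1,d1=ray(a,ua);o2,d2=ray(b,ub);d1/=np.linalg.norm(d1);d2/=np.linalg.norm(d2)
    s=np.linalg.lstsq(np.c_[d1,-d2],o2-o1,rcond=None)[0]
    A=o1+s[0]*d1;B=o2+s[1]*d2; return (A+B)/2,np.linalg.norm(A-B)
def proj(p,X):
    c=p["R"]@np.array(X)+p["t"]; return np.array([p["fx"]*c[0]/c[2]+p["cx"],p["fy"]*c[1]/c[2]+p["cy"]])
E
python3 - <<'E'
from h import *
np.set_printoptions(precision=4,suppress=True)
s=bot.capture("side");t=bot.capture("top")
print(s.keys());
for p in(s,t):print(p["fx"],-p["R"].T@p["t"],p["R"][2])
cv2.imwrite("pics/side.png",s["image"]);cv2.imwrite("pics/top.png",t["image"])
for q in["lid_mid","lid_far_end","well_mouth","press_end","well_ridge","pad_rim","stamp","stapler"]:
    a=bot.pinpoint(s,q);b=bot.pinpoint(t,q)
    print(q,[(np.round(x["centre"],1),round(x["confidence"],2)) for x in a],[(np.round(x["centre"],1),round(x["confidence"],2)) for x in b])
    if a and b: print("   ",*tri(s,a[0]["centre"],t,b[0]["centre"]))
print(bot.read_state())
E
```

```text
pics
dict_keys(['image', 'fx', 'fy', 'cx', 'cy', 'R', 't', 'shot'])
379.71472090286716 [0.0857 1.06   0.5674] [ 0.4253 -0.7863 -0.4482]
349.4118568063712 [0.3415 0.1771 0.9654] [ 0.2265  0.0244 -0.9737]
lid_mid [(array([272.3, 204. ]), 0.91), (array([251., 215.]), 0.89), (array([268.9, 296.9]), 0.77), (array([333.8, 194.3]), 0.67)] [(array([146.8, 251.3]), 0.89), (array([301.6, 203. ]), 0.82), (array([342.1, 271.1]), 0.82), (array([245.3, 197. ]), 0.7)]
    [0.3747 0.4193 0.1972] 0.03039966744069912
lid_far_end [(array([274.8, 194.5]), 0.9), (array([340.7, 200.9]), 0.72), (array([255.1, 313.5]), 0.69), (array([237.4, 211.1]), 0.66)] [(array([325.3, 279.4]), 0.82), (array([322. , 199.7]), 0.72), (array([127.9, 243.3]), 0.65), (array([254.4, 179.1]), 0.64)]
    [0.4466 0.0437 0.0499] 0.2089546267520144
well_mouth [(array([250., 215.]), 0.76)] [(array([243.5, 196.9]), 0.59)]
    [0.5466 0.2327 0.0363] 0.007673593340672837
press_end [(array([265. , 224.2]), 0.92)] [(array([232.7, 210.6]), 0.62)]
    [0.4977 0.2536 0.0319] 0.009650408348238522
well_ridge [(array([253.7, 212.8]), 0.72)] [(
[... 399 characters left out ...]
53069696040783
stapler [(array([225.1, 270.7]), 0.85)] [(array([169.9, 203.6]), 0.72)]
    [ 0.507   0.4382 -0.0054] 0.0035527697477044603
{'time_s': 0.9, 'joint_positions': array([-82.3053,  30.2239,  82.0869,   0.0011,  67.6907, -10.2289]), 'qvel': array([ 0.1252,  0.0951,  0.0884, -0.08  , -0.0277,  0.004 ]), 'tau': array([ -0.0005, -43.9998, -17.6988,   0.0634,   0.0503,  -0.    ]), 'position': array([ 0.1924, -0.5946,  0.2365]), 'tcp_rot': array([[ 0.9515,  0.3077,  0.    ],
       [ 0.3077, -0.9515,  0.    ],
       [ 0.    , -0.    , -1.    ]]), 'force': array([-0.085 , -0.0233, -0.2937]), 'moment': array([-0.008 , -0.0226, -0.006 ]), 'grasp_force': 0.0, 'opening': 0.9996932136284933}
```

Run:
```python
import cv2,numpy as np
a=cv2.imread("pics/side.png")[140:340,150:400];b=cv2.imread("pics/top.png")[120:320,110:420]
a=cv2.resize(a,None,fx=1.55,fy=1.5);b=cv2.resize(b,(387,300))
a=cv2.imread("pics/top.png");cv2.imwrite("pics/t2.png",cv2.resize(a[120:310,110:420],None,fx=2.58,fy=2.58,interpolation=cv2.INTER_CUBIC))
a=cv2.imread("pics/side.png");cv2.imwrite("pics/s2.png",cv2.resize(a[120:330,170:400],None,fx=2.8,fy=2.8,interpolation=cv2.INTER_CUBIC))
```

```text
(no output)
```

View pics/t2.png

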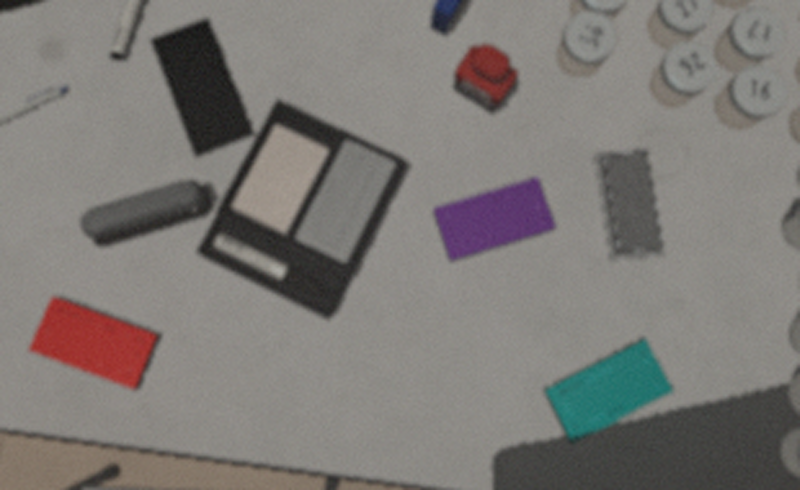

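View pics/s2.png

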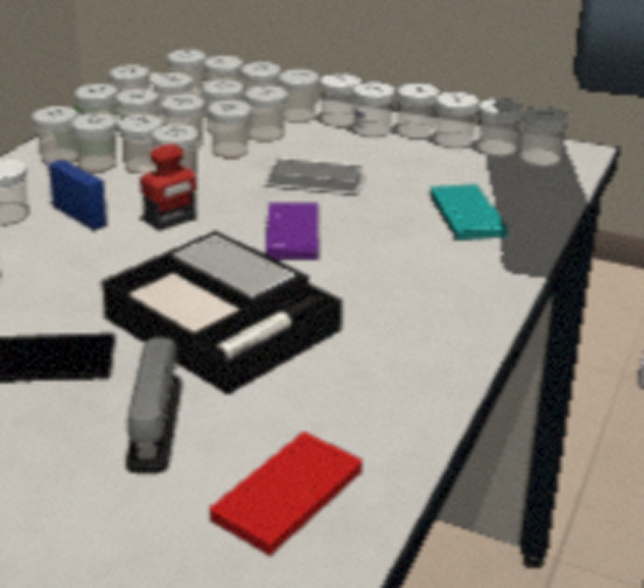

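```bash
cat > m.py <<'E'
from h import *
np.set_printoptions(precision=4,suppress=True)
def rect(p,q,uv,z):
    L=[x for x in bot.silhouettes(p,q) if np.hypot(*(np.array(x["centre"])-uv))<15]
    if not L: print("none");return
    m=L[0]["pixels"]; 
    c=max(cv2.findContours(m.astype(np.uint8),0,cv2.CHAIN_APPROX_NONE)[0],key=len)[:,0]
    W=np.array([onz(p,u+0.0,z)[:2] for u in c],np.float32)
    (cx,cy),(w,h),a=cv2.minAreaRect(W*1000)
    B=cv2.boxPoints(((cx,cy),(w,h),a))/1000
    e=max([B[1]-B[0],B[2]-B[1]],key=np.linalg.norm); e=e*np.sign(e[0])
    print(q,"ctr",cx,cy,"size",w,h,"axis deg",np.degrees(np.arctan2(e[1],e[0])),round(L[0]["confidence"],2),"pix",L[0]["centre"])
    return m
E
python3 - <<'E'
from m import *
s=bot.capture("side");t=bot.capture("top")
for p,l,r in((s,(251,215),(280,179)),(t,(245,197),(356,194))):
    rect(p,"lid_mid",l,.045); rect(p,"pad_rim",r,.018);rect(p,"pad_rim",r,.004)
for q in["well_mouth","lid_mid","pad_rim","lid_far_end"]:
  for p,n in((s,"s"),(t,"t")):
    for x in bot.pinpoint(p,q): print(q,n,x["centre"],round(x["confidence"],2),onz(p,x["centre"],.018 if q=="pad_rim" else .038 if 'lid' in q else .045))
E
python3 - <<'E'
import cv2
a=cv2.imread("pics/top.png")
cv2.imwrite("pics/c.png",cv2.resize(cv2.hconcat([a[155:245,185:275],a[155:245,315:405]]),None,fx=4.4,fy=4.4,interpolation=cv2.INTER_CUBIC))
E
```

```text
lid_mid ctr 539.9171752929688 236.70684814453125 size 65.16767883300781 123.27310943603516 axis deg -18.55429 0.98 pix [254.6, 214.7]
pad_rim ctr 575.4385986328125 -50.18442153930664 size 117.19036102294922 88.68428802490234 axis deg 13.715103 0.68 pix [282.2, 179.5]
pad_rim ctr 587.9189453125 -78.47727966308594 size 120.17691040039062 90.94432830810547 axis deg 13.715094 0.68 pix [282.2, 179.5]
none
pad_rim ctr 581.501708984375 -71.70552062988281 size 118.29717254638672 63.09177780151367 axis deg 11.721749 0.62 pix [356.1, 200.2]
pad_rim ctr 585.0482788085938 -75.38272094726562 size 120.04529571533203 64.02407836914062 axis deg 11.721746 0.62 pix [356.1, 200.2]
well_mouth s [251.7, 216.0] 0.77 [0.5361 0.2494 0.045 ]
well_mouth t [243.8, 195.6] 0.85 [0.5447 0.2304 0.045 ]
lid_mid s [270.3, 297.1] 0.84 [0.348 0.518 0.038]
lid_mid s [253.3, 215.7] 0.58 [0.5389 0.235  0.038 ]
lid_mid s [272.2, 205.9] 0.58 [0.5164 0.1577 0.038 ]
lid_mid s [255.7, 216.7] 0.43 [0.5301 0.2371 0.038 ]
lid_mid t [342.8, 272.0] 0.97 [ 0.3789 -0.0516  0.038 ]
lid_mid t [300.5, 204.3] 0.91 [0.5425 0.0754 0.038 ]
lid_mid t [245.1, 195.3] 0.89 [0.5475 0.2275 0.038 ]
lid_mid t [143.4, 250.6] 0.89 [0.3652 0.4712 0.038 ]
pad_rim s [281.5, 179.4] 0.61 [ 0.5901 -0.0726  0.018 ]
pad_rim s [264.4, 223.4] 0.32 [0.5067 0.2292 0.018 ]
lid_far_end s [273.8, 194.4] 0.94 [0.5454 0.0856 0.038 ]
lid_far_end s [238.1, 209.0] 0.74 [0.5979 0.2193 0.038 ]
lid_far_end s [344.5, 205.2] 0.62 [0.326  0.0595 0.038 ]
lid_far_end s [253.3, 312.0] 0.61 [0.3589 0.5711 0.038 ]
lid_far_end t [326.6, 281.7] 0.75 [ 0.3491 -0.0119  0.038 ]
lid_far_end t [128.1, 243.6] 0.7 [0.3779 0.5148 0.038 ]
lid_far_end t [253.0, 179.4] 0.69 [0.5948 0.2121 0.038 ]
lid_far_end t [321.9, 198.2] 0.58 [0.567  0.0193 0.038 ]
```

View pics/c.png

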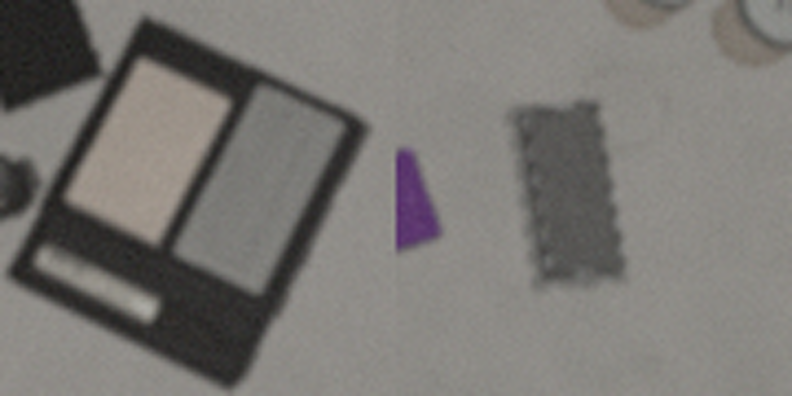

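```bash
cat > f.py <<'E'
from h import *
np.set_printoptions(precision=4,suppress=True)
def quad(im,seed,lo,hi):
    g=cv2.cvtColor(im,cv2.COLOR_BGR2GRAY); g=cv2.GaussianBlur(g,(0,0),.7)
    g=cv2.resize(g,None,fx=4,fy=4,interpolation=cv2.INTER_CUBIC)
    m=((g>lo)&(g<hi)).astype(np.uint8); m=cv2.morphologyEx(m,cv2.MORPH_OPEN,np.ones((9,9)))
    n,lab=cv2.connectedComponents(m); k=lab[int(seed[1]*4),int(seed[0]*4)]
    c=max(cv2.findContours((lab==k).astype(np.uint8),0,cv2.CHAIN_APPROX_NONE)[0],key=len)[:,0]
    return (c+.5)/4-.5
def fit(p,c,z):
    W=np.array([onz(p,u,z)[:2] for u in c])*1000
    r=cv2.minAreaRect(W.astype(np.float32)); B=cv2.boxPoints(r); e=max([B[1]-B[0],B[2]-B[1]],key=np.linalg.norm);e=e*np.sign(e[0])
    return np.round([*r[0],*r[1],np.degrees(np.arctan2(e[1],e[0]))],1)
E
python3 - <<'E'
from f import *
s=bot.capture("side");t=bot.capture("top")
gs=[cv2.cvtColor(x["image"],cv2.COLOR_BGR2GRAY) for x in(s,t)]
print("lid levels",gs[1][192:200:3,240:250:3],"pad",gs[1][185:200:5,350:362:4],"desk",gs[1][190,320:345:6], "side lid",gs[0][210:218:4,248:258:4],"side pad",gs[0][180:185:2,275:290:5],gs[0][200,290])
for im,p,seed in((s,s,(254,214)),(t,t,(245,197))):
    for lo in(60,70): 
        try:
            c=quad(p["image"],seed,lo,220); print("lid",lo,len(c),fit(p,c,.045))
            ap=cv2.approxPolyDP(((c+.5)*4).astype(np.int32),16,True)[:,0]/4-.5; print(ap.tolist())
        except Exception as e: print(e)
for hi in(100,108,115):
    for p,seed in((t,(356,197)),(s,(282,181))):
        c=quad(p["image"],seed,0,hi); print("pad",hi,len(c),fit(p,c,.018),fit(p,c,.004))
        print((cv2.approxPolyDP(((c+.5)*4).astype(np.int32),14,True)[:,0]/4-.5).tolist())
E
```

```text
lid levels [[124 120 121 121]
 [121 117 125 122]
 [123 120 122 119]] pad [[88 84 84]
 [90 88 85]
 [88 85 86]] desk [131 139 140 137  89] side lid [[162 161 159]
 [159 159 163]] side pad [[111 112 114]
 [137 112 116]
 [ 95  96 108]] 192
lid 60 14092 [-1601267.2 36023824.   3869720.2 84770728.       -87.2]
[[-0.5, -0.5], [-0.5, 112.25], [14.25, 113.75], [29.75, 124.25], [51.0, 184.5], [43.75, 204.0], [16.5, 218.25], [26.5, 230.75], [60.5, 220.5], [70.0, 229.5], [40.75, 248.0], [88.0, 250.75], [105.0, 266.25], [93.75, 293.5], [63.25, 326.75], [34.5, 331.25], [19.25, 324.75], [-0.5, 330.5], [-0.5, 381.0], [3.0, 371.0], [8.25, 372.5], [1.5, 383.25], [277.75, 383.25], [389.0, 176.75], [363.0, 320.75], [356.75, 320.5], [363.25, 231.75], [285.0, 383.25], [370.75, 383.25], [384.0, 340.75], [511.25, 374.5], [511.25, 214.0], [497.0, 222.5], [494.0, 245.25], [438.0, 233.25], [433.75, 225.0], [426.25, 224.75], [434.5, 236.5], [458.75, 247.75], [498.75, 251.75], [472.0, 253.75], [444.25, 245.75], [421.75, 224.0], [442.5, 208.5], [456.25, 157.75], [380.5, 152.25], [374.25, 145.25], [381.5, 108.75],
[... 6757 characters left out ...]
 200.5], [346.75, 201.0], [344.25, 175.0], [365.0, 178.75], [371.5, 174.5], [379.75, 190.75], [391.75, 170.0], [385.5, 200.0], [414.5, 209.0], [439.5, 210.0], [441.5, 200.5], [434.0, 201.75], [433.0, 196.0], [439.25, 196.0], [435.25, 194.0], [438.5, 189.5], [444.5, 193.25], [446.0, 184.25], [437.25, 189.0], [433.25, 180.5], [448.5, 179.75], [443.0, 177.5], [446.25, 168.5], [441.25, 172.0]]
pad 115 472 [583.5 -71.5 117.7  59.3  12.4] [587.1 -75.2 119.5  60.2  12.4]
[[359.75, 177.25], [340.5, 180.25], [346.5, 219.25], [366.5, 215.5]]
pad 115 342 [577.1 -48.4 106.4  61.8  12.1] [589.7 -76.6 109.1  63.4  12.1]
[[266.75, 182.0], [295.75, 186.75], [292.5, 180.25], [283.0, 183.75], [271.25, 178.0]]
```

```bash
cat >> f.py <<'E'
from scipy.optimize import minimize
def rectfit(p,x0,z,L=120,W=60,gap=1.5,ring=4,sign=1):
    g=cv2.cvtColor(p["image"],cv2.COLOR_BGR2GRAY).astype(np.float32)
    u,v=np.meshgrid(np.arange(-L/2-gap-ring,L/2+gap+ring+.1,1),np.arange(-W/2-gap-ring,W/2+gap+ring+.1,1))
    ins=(abs(u)<L/2-1)&(abs(v)<W/2-1); edge=ins&~((abs(u)<L/2-6)&(abs(v)<W/2-6)); out=(abs(u)>L/2+gap)|(abs(v)>W/2+gap)
    def val(x):
        a=np.radians(x[2]);X=(x[0]+u*np.cos(a)-v*np.sin(a))/1000;Y=(x[1]+u*np.sin(a)+v*np.cos(a))/1000
        c=p["R"]@np.stack([X.ravel(),Y.ravel(),np.full(X.size,z)])+p["t"][:,None]
        a=(p["fx"]*c[0]/c[2]+p["cx"]).astype(np.float32).reshape(u.shape);b=(p["fy"]*c[1]/c[2]+p["cy"]).astype(np.float32).reshape(u.shape)
        return cv2.remap(g,a,b,cv2.INTER_LINEAR)
    f=lambda x:-sign*(val(x)[edge].mean()-val(x)[out].mean())
    x0=np.array(x0,float)
    r=minimize(f,x0,method="Nelder-Mead",options=dict(initial_simplex=np.vstack([x0]+[x0+d for d in np.diag([6,6,4])]),xatol=.02,fatol=.01))
    return np.round([*r.x,-r.fun],1)
E
python3 - <<'E'
from f import *
s=bot.capture("side");t=bot.capture("top")
for z in(.035,.045,.055):
    print(z,"top",rectfit(t,(543,232,-23),z),"side",rectfit(s,(541,236,-23),z))
print("pad",rectfit(t,(587,-75,12.5),.004,sign=-1),rectfit(s,(587,-75,12.5),.004,sign=-1))
print(bot.read_state()["time_s"])
E
```

```text
0.035 top [541.9 231.  -18.6  61.8] side [546.7 223.1 -18.8  76.5]
0.045 top [539.5 230.5 -18.6  61.5] side [538.3 238.9 -18.9  78.5]
0.055 top [537.1 230.  -18.4  60.1] side [565.7 218.1 -25.6  18. ]
pad [586.3 -74.9  12.4  33.8] [589.1 -76.6  13.5  31.3]
1.9
```

```bash
cat > g.py <<'E'
import numpy as np,sys
from rig import bot
from scipy.spatial.transform import Rotation as Ro
np.set_printoptions(precision=4,suppress=True)
def tool(yaw,pitch=0):
    "tool down, x at yaw; pitch>0 tilts tool x up"
    a=np.radians(yaw);x=np.array([np.cos(a),np.sin(a),0]);z=np.array([0,0,-1.]);y=np.cross(z,x)
    R=np.c_[x,y,z]; return R@Ro.from_rotvec([0,np.radians(pitch),0]).as_matrix()
def plan(wps,step=45,ang=.14):
    "wps: (TCP mm, R)"
    s=bot.read_state();p=s["position"]*1000;R=s["tcp_rot"];out=[]
    print("t",s["time_s"],"pos",p,"F",s["force"],"open",s["opening"],s["grasp_force"])
    for T,RT in wps:
        T=np.array(T,float)
        while 1:
            d=T-p;w=Ro.from_matrix(R.T@RT).as_rotvec()
            n=int(np.ceil(max(np.linalg.norm(d)/step,np.linalg.norm(w)/ang)-.05))
            if n<1: n=1
            r=np.r_[np.round(R.T@d/n,0 if n>1 else 1),np.round(w/n,2 if n>1 else 3)]
            out.append(r.tolist()); p=p+R@r[:3];R=R@Ro.from_rotvec(r[3:]).as_matrix()
            if n==1: break
    for i in range(0,len(out),5): print(out[i:i+5])
E
python3 - <<'E'
from g import *
R=tool(-18.6)
plan([((430,-280,220),tool(0)),((500,50,180),R),((497,245,110),R)])
E
```

```text
t 1.9 pos [ 192.364  -594.6208  236.5396] F [ 0.1941 -0.2084  1.3121] open 0.997491431577452 0.0
[[36.0, -25.0, 2.0, -0.0, -0.0, 0.03], [35.0, -26.0, 2.0, -0.0, -0.0, 0.04], [34.0, -28.0, 2.0, -0.0, -0.0, 0.03], [33.0, -29.0, 2.0, -0.0, -0.0, 0.04], [32.0, -30.0, 2.0, -0.0, -0.0, 0.03]]
[[31.0, -31.0, 2.0, -0.0, -0.0, 0.04], [30.0, -32.0, 2.0, -0.0, -0.0, 0.03], [29.0, -33.0, 1.0, -0.0, -0.0, 0.04], [27.7, -33.4, 1.6, -0.0, -0.0, 0.033], [9.0, -41.0, 5.0, -0.0, 0.0, 0.04]]
[[7.0, -42.0, 5.0, -0.0, 0.0, 0.04], [5.0, -42.0, 5.0, -0.0, 0.0, 0.04], [4.0, -42.0, 5.0, -0.0, 0.0, 0.04], [2.0, -42.0, 5.0, -0.0, 0.0, 0.04], [0.0, -42.0, 5.0, -0.0, 0.0, 0.04]]
[[-1.0, -42.0, 5.0, -0.0, 0.0, 0.04], [-2.9, -42.1, 5.0, -0.0, 0.0, 0.044], [-13.0, -37.0, 14.0, -0.0, 0.0, 0.0], [-13.0, -37.0, 14.0, -0.0, 0.0, 0.0], [-13.0, -37.0, 14.0, -0.0, 0.0, 0.0]]
[[-13.0, -36.0, 14.0, -0.0, 0.0, 0.0], [-12.9, -36.9, 14.0, -0.0, 0.0, 0.0]]
```

play_rows --moves '[[[36,-25,2,0,0,0.03],[35,-26,2,0,0,0.04],[34,-28,2,0,0,0.03],[33,-29,2,0,0,0.04],[32,-30,2,0,0,0.03]]]' --fingers -1

```text
time_s: 2.4
position: [0.3248, -0.4179, 0.2266]
tcp_rot: [[0.99, 0.14, 0.0], [0.14, -0.99, -0.0], [0.0, 0.0, -1.0]]
force: [1.0, -1.0, -0.0]
opening: 0.632
grasp_force: 0.0
```

play_rows --moves '[[[31,-31,2,0,0,0.04],[30,-32,2,0,0,0.03],[29,-33,1,0,0,0.04],[28,-33,2,0,0,0.03],[9,-41,5,0,0,0.04]]]'

```text
time_s: 2.9
position: [0.4423, -0.2394, 0.2153]
tcp_rot: [[0.999, -0.038, 0.004], [-0.038, -0.999, -0.003], [0.004, 0.003, -1.0]]
force: [0.7, 0.2, 0.2]
opening: 0.177
grasp_force: 0.0
```

play_rows --moves '[[[7,-42,5,0,0,0.04],[5,-42,5,0,0,0.04],[4,-42,5,0,0,0.04],[2,-42,5,0,0,0.04],[0,-42,5,0,0,0.04]]]'

```text
time_s: 3.4
position: [0.4821, -0.031, 0.1896]
tcp_rot: [[0.972, -0.237, 0.001], [-0.237, -0.972, -0.0], [0.001, 0.0, -1.0]]
force: [0.2, -0.3, 0.0]
opening: 0.006
grasp_force: 0.0
```

play_rows --moves '[[[-1,-42,5,0,0,0.04],[-3,-42,5,0,0,0.04],[-13,-37,14,0,0,0],[-13,-37,14,0,0,0],[-13,-37,10,0,0,0]]]'

```text
time_s: 3.9
position: [0.4965, 0.169, 0.1409]
tcp_rot: [[0.95, -0.312, -0.0], [-0.312, -0.95, -0.0], [-0.0, 0.0, -1.0]]
force: [-0.7, 0.2, -0.9]
opening: 0.006
grasp_force: 0.0
```

Run:
```python
from g import *
R=tool(-18.6)
plan([((497.3,245.4,75),R)])
```

```text
t 3.9 pos [496.4958 168.9788 140.938 ] F [-0.7398  0.2484 -0.9358] open 0.005650127737600333 0.0
[[-8.0, -24.0, 22.0, 0.0, 0.0, 0.0], [-8.0, -24.0, 22.0, 0.0, 0.0, 0.0], [-7.1, -24.9, 21.9, 0.0, 0.0, 0.008]]
```

play_rows --moves '[[[-8,-24,22,0,0,0],[-8,-24,22,0,0,0],[-7,-25,22,0,0,0.008],[0,0,0,0,0,0]]]'

```text
time_s: 4.3
position: [0.4961, 0.2461, 0.0731]
tcp_rot: [[0.949, -0.316, -0.004], [-0.316, -0.949, -0.0], [-0.003, 0.002, -1.0]]
force: [-0.8, -0.0, -0.2]
opening: 0.007
grasp_force: 0.0
```

Run:
```python
from h import *
s=bot.capture("side");t=bot.capture("top")
a=s["image"][170:270,200:320].copy();b=t["image"][150:250,190:310].copy()
st=bot.read_state();tip=st["position"]-[0,0,.014];print(st["position"],tip,proj(s,tip),proj(t,tip),st["force"])
a,b=[cv2.resize(x,None,fx=3.3,fy=3.3,interpolation=cv2.INTER_CUBIC) for x in(a,b)]
for im,p,o in((a,s,(200,170)),(b,t,(190,150))):
    q=(proj(p,tip)-o)*3.3; cv2.circle(im,tuple(int(v) for v in q),3,(0,0,255),1)
cv2.imwrite("pics/p1.png",cv2.hconcat([a,b]))
```

```text
[0.49733386 0.24403513 0.07524155] [0.49733386 0.24403513 0.06124155] [264.90830998 213.05259494] [236.01714887 211.01015162] [ 0.60427644 -0.28135763  0.23814932]
```

View pics/p1.png

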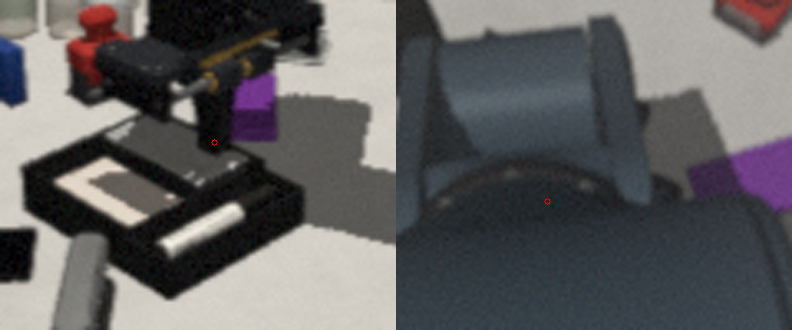

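play_rows --moves '[[[0,0,8,0,0,0],[0,0,5,0,0,0],[0,0,3,0,0,0],[0,0,3,0,0,0],[0,0,3,0,0,0]]]'

```text
time_s: 4.9
position: [0.4985, 0.2435, 0.0545]
tcp_rot: [[0.947, -0.32, 0.002], [-0.32, -0.947, 0.0], [0.002, -0.001, -1.0]]
force: [-0.3, 0.2, 2.8]
opening: 0.002
grasp_force: 1.7
```

play_rows --moves '[[[0,0,3,0,0,0],[0,0,3,0,0,0],[0,0,3,0,0,0],[0,0,2,0,0,0]]]'

```text
time_s: 5.3
position: [0.4975, 0.2439, 0.0452]
tcp_rot: [[0.948, -0.319, 0.0], [-0.319, -0.948, -0.0], [0.0, 0.0, -1.0]]
force: [-6.0, -2.0, 37.0]
opening: 0.005
grasp_force: 18.2
```

play_rows --moves '[[[0,0,-6,0,0,0],[0,0,-20,0,0,0],[-10,0,-40,0,0,0],[-40,0,-25,0,0,0],[-45,0,-10,0,0,0]]]' --fingers 1

```text
time_s: 5.8
position: [0.4093, 0.2749, 0.1455]
tcp_rot: [[0.947, -0.322, 0.005], [-0.322, -0.947, 0.002], [0.004, -0.004, -1.0]]
force: [-0.1, 1.4, -0.0]
opening: 0.377
grasp_force: 0.0
```

play_rows --moves '[[[5,42,-5,0,0,0],[5,42,-5,0,0,0],[5,42,0,0,0,0]]]'

```text
time_s: 6.1
position: [0.3808, 0.1499, 0.1539]
tcp_rot: [[0.949, -0.316, 0.001], [-0.316, -0.949, 0.0], [0.001, -0.0, -1.0]]
force: [1.0, -1.1, 0.3]
opening: 0.646
grasp_force: 0.0
```

Run:
```python
from h import *
s=bot.capture("side");t=bot.capture("top");np.set_printoptions(precision=4,suppress=True)
a=s["image"][170:270,200:320].copy();b=t["image"][150:250,190:310].copy()
cv2.imwrite("pics/p2.png",cv2.resize(cv2.hconcat([a,b]),None,fx=3.3,fy=3.3,interpolation=cv2.INTER_CUBIC))
for q in["lid_mid","lid_far_end"]:
    for n,p in(("s",s),("t",t)):
        for f in(bot.pinpoint,):
            print(q,n,[(np.round(x["centre"],1),round(x["confidence"],2)) for x in f(p,q)])
print(bot.read_state()["position"])
```

```text
lid_mid s [(array([252. , 214.6]), 0.94), (array([272.6, 204. ]), 0.83), (array([332.1, 194. ]), 0.61), (array([271.8, 296.1]), 0.59)]
lid_mid t [(array([302. , 204.4]), 0.74), (array([144.7, 250.1]), 0.63), (array([342.2, 269.7]), 0.61), (array([240.5, 198.4]), 0.58), (array([297.8, 157.2]), 0.29)]
lid_far_end s [(array([276.4, 197. ]), 0.96), (array([342.8, 201.4]), 0.88), (array([255.9, 308.1]), 0.72), (array([242.9, 205.7]), 0.56)]
lid_far_end t [(array([126.4, 241.6]), 0.9), (array([250.4, 185. ]), 0.83), (array([323.6, 198.9]), 0.79), (array([324.1, 278.6]), 0.71)]
[0.3821 0.1505 0.1535]
```

View pics/p2.png

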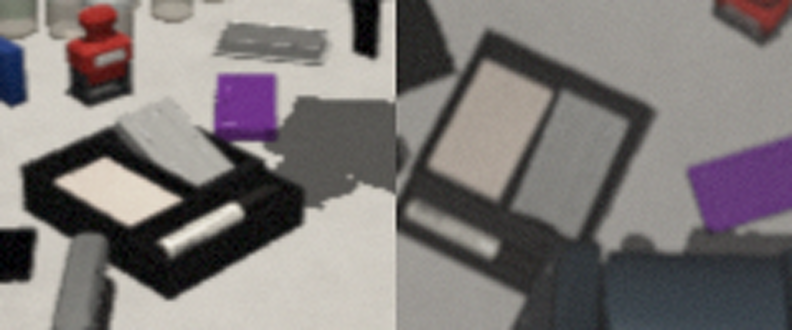

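Run:
```python
from g import *; from h import *
t=bot.capture("top");s=bot.capture("side")
a=np.radians(-18.6);ex=np.array([np.cos(a),np.sin(a)]);ey=np.array([-ex[1],ex[0]]);C=np.array([540,231.])
for u in((239.7,176.7),(260.9,185.8)):
    w=onz(t,u,.064)[:2]*1000-C; print("far top corner well frame",w@ex,w@ey)
for n in("lid_far_end",):
    r=[x for x in bot.pinpoint(t,n) if abs(x["centre"][0]-250)<12]
    r2=[x for x in bot.pinpoint(s,n) if abs(x["centre"][0]-243)<12]
    for x in r: w=onz(t,x["centre"],.0576)[:2]*1000-C; print("far end top",w@ex,w@ey)
    if r and r2: P,e=tri(t,r[0]["centre"],s,r2[0]["centre"]); w=P[:2]*1000-C; print("tri",w@ex,w@ey,P[2],e)
# grasp
def wf(x,y,z): return np.r_[C+ex*x+ey*y,45+z]
R=tool(-18.6,25); 
# lid far top edge at (32.6,19); 10 mm in; tips 9 below top
lx=np.array([np.cos(np.radians(25)),np.sin(np.radians(25))]); ld=np.array([lx[1],-lx[0]])
print("R z col",R[:,2],"x",R[:,0])
g=np.array([32.6,19])-10*lx+(9-14)*ld
up=g-70*ld
print("tcp grasp",wf(g[0],0,g[1]))
plan([(wf(up[0]-25,0,up[1]+10),R),(wf(up[0]+70*ld[0]*.6,0,up[1]+70*ld[1]*.6),R),(wf(g[0],0,g[1]),R)])
```

```text
far top corner well frame 42.59476339092593 31.632933417393655
far top corner well frame 45.01853809840501 -30.312657842878963
far end top 41.95607644876841 -0.8821882503623746
tri 44.790761877942664 1.0865325874151712 0.05155575554077263 0.0036117438364846105
R z col [ 0.4005 -0.1348 -0.9063] x [ 0.859  -0.2891  0.4226]
tcp grasp [560.3048 224.1667  64.3054]
t 6.6 pos [381.7559 150.8147 153.4081] F [-0.7571  0.214   0.1564] open 0.9891986838134831 0.0
[[23.0, -32.0, 4.0, -0.0, 0.11, 0.0], [22.0, -31.0, 6.0, -0.0, 0.11, 0.0], [21.0, -32.0, 9.0, -0.0, 0.11, 0.0], [20.9, -31.4, 11.3, -0.0, 0.106, 0.001], [9.0, 0.0, 31.0, -0.0, 0.0, -0.0]]
[[9.4, 0.1, 30.6, -0.0, 0.0, -0.0], [0.0, -0.0, 28.0, -0.0, 0.0, -0.0]]
```

Run:
```python
from g import *; from h import *
t=bot.capture("top");s=bot.capture("side")
a=np.radians(-18.6);ex=np.array([np.cos(a),np.sin(a)]);ey=np.array([-ex[1],ex[0]]);C=np.array([540,231.])
def wf(x,y,z): return np.r_[C+ex*x+ey*y,45+z]/1000
for S in(48,52,56,60):
    c,n=np.cos(np.radians(25)),np.sin(np.radians(25))
    f=lambda k:(-5+(S-k)*c-14*n,-14+(S-k)*n+14*c)
    for p,nm,o in((s,"side",(200,170)),(t,"top",(190-120,150))):
        print(S,nm,[np.round((proj(p,wf(f(k)[0],y,f(k)[1]))-o)*3.3).astype(int).tolist() for k,y in((0,30),(0,-30),(100,30),(100,-30))], f(0))
print([np.round((proj(t,wf(x,y,0))-(70,150))*3.3).astype(int).tolist() for x,y in((67,-38),(67,116),(-117,116),(-117,-38))])
print([np.round((proj(s,wf(x,y,0))-(200,170))*3.3).astype(int).tolist() for x,y in((67,-38),(67,116),(-117,116),(-117,-38))])
```

```text
48 side [[125, 121], [176, 98], [199, 203], [249, 176]] (np.float64(32.586118113389404), np.float64(18.97398558206667))
48 top [[556, 100], [623, 131], [509, 208], [574, 239]] (np.float64(32.586118113389404), np.float64(18.97398558206667))
52 side [[122, 118], [173, 95], [196, 199], [246, 173]] (np.float64(36.21134926153601), np.float64(20.66445862902947))
52 top [[558, 95], [625, 127], [511, 204], [576, 235]] (np.float64(36.21134926153601), np.float64(20.66445862902947))
56 side [[119, 115], [170, 92], [193, 196], [243, 170]] (np.float64(39.836580409682604), np.float64(22.35493167599227))
56 top [[560, 91], [627, 123], [513, 199], [578, 231]] (np.float64(39.836580409682604), np.float64(22.35493167599227))
60 side [[116, 112], [167, 89], [190, 193], [240, 167]] (np.float64(43.46181155782921), np.float64(24.045404722955066))
60 top [[562, 86], [629, 118], [515, 195], [580, 227]] (np.float64(43.46181155782921), np.float64(24.045404722955066))
[[649, 105], [484, 26], [378, 221], [549, 306]]
[[157, 102], [22, 162], [171, 249], [309, 174]]
```

Run:
```python
from g import *; from h import *
t=bot.capture("top")
L=[(244.5,173.6),(263.4,182.7),(244.5,222),(225.5,211.8)]
W=np.array([onz(t,u,.045)[:2]*1000 for u in L]);print(W,W.mean(0),[np.linalg.norm(W[i]-W[i-1]) for i in range(4)])
d=(W[0]+W[1]-W[2]-W[3])/2;print(np.degrees(np.arctan2(d[1],d[0])))
K=np.array([onz(t,u,.045)[:2]*1000 for u in((268.6,183.4),(217.5,159.5))]);print(K,np.linalg.norm(K[0]-K[1]));d=K[1]-K[0];yaw=np.arctan2(d[1],d[0])-np.pi/2;print(np.degrees(yaw))
ex=np.array([np.cos(yaw),np.sin(yaw)]);ey=np.array([-ex[1],ex[0]])
print(K[0]-67*ex+38*ey,K[1]-67*ex-116*ey)
# dark-mask based caddy outline
g=cv2.GaussianBlur(cv2.cvtColor(t["image"],cv2.COLOR_BGR2GRAY),(0,0),.6)
cv2.imwrite("pics/g.png",cv2.resize(g[160:235,205:275],None,fx=8,fy=8,interpolation=cv2.INTER_CUBIC))
```

```text
[[606.1792 237.0793]
 [587.4238 182.4922]
 [473.7985 218.6952]
 [494.3223 272.7666]] [540.4309 227.7583] [np.float64(117.41186995194082), np.float64(57.7192149600658), np.float64(119.25341924447314), np.float64(57.83542415625892)]
-17.68380269014807
[[587.3366 168.2037]
 [636.5137 316.6756]] 156.40419657298025
-18.3259951944759
[535.6827 225.3428] [536.4386 227.6251]
```

View pics/g.png

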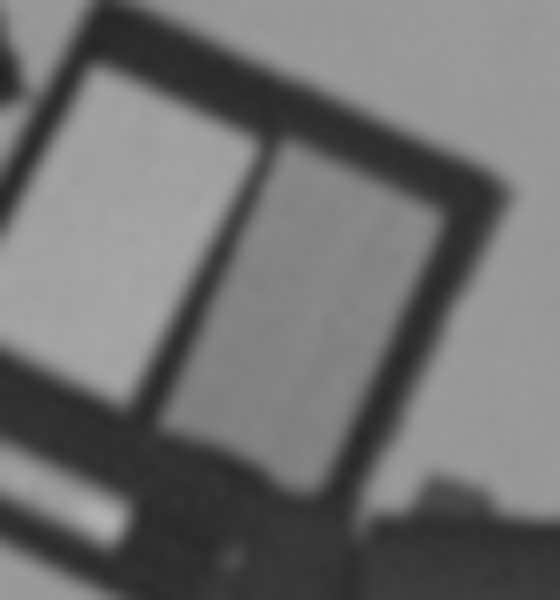

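```bash
cat > gr.py <<'E'
from g import *; from h import *
t=bot.capture("top")
W=[onz(t,u,.067)[:2]*1000 for u in((240.2,177.1),(260.0,185.6))];N=[onz(t,u,.045-.009)[:2]*1000 for u in((224.6,213.1),(244.3,221.7))]
print(W,N); M=(W[0]+W[1])/2;d=M-(N[0]+N[1])/2;d2=W[0]-W[1];print(M,np.linalg.norm(d),np.linalg.norm(d2),np.degrees(np.arctan2(d[1],d[0])),np.degrees(np.arctan2(d2[1],d2[0]))-90)
Y=-18.4;R=tool(Y,25);F=np.r_[M,67.0]
g=lambda i,dep: F-i*R[:,0]+(dep-14)*R[:,2]
E
python3 - <<'E'
from gr import *
print(g(11,8))
h=g(11,8)-90*R[:,2]
plan([(h,R),(g(11,8)-30*R[:,2],R),(g(11,3),R)])
E
```

```text
[array([588.7097, 245.6826]), array([572.4565, 190.3135])] [array([491.9845, 275.5721]), array([475.8242, 219.7443])]
[580.5831 217.9981] 101.12613379885346 57.70536480174955 -17.05552941812766 -16.359147037259035
[568.7173 221.9453  67.789 ]
t 6.8 pos [381.5356 150.4379 153.4896] F [ 0.7083 -0.0342 -0.3096] open 0.9976449671134912 0.0
[[29.0, -32.0, 1.0, 0.0, 0.11, -0.0], [29.0, -32.0, 4.0, 0.0, 0.11, -0.0], [28.0, -32.0, 8.0, 0.0, 0.11, -0.0], [27.5, -31.3, 10.1, 0.001, 0.106, -0.003], [0.0, -0.0, 30.0, 0.0, 0.0, 0.0]]
[[0.0, -0.0, 30.0, 0.0, 0.0, 0.0], [0.0, -0.0, 25.0, 0.0, 0.0, 0.0]]
```

play_rows --moves '[[[29,-32,1,0,0.11,0],[29,-32,4,0,0.11,0],[28,-32,8,0,0.11,0],[28,-31,10,0,0.106,0],[0,0,30,0,0,0]]]'

```text
time_s: 7.3
position: [0.5472, 0.2329, 0.1249]
tcp_rot: [[0.858, -0.313, 0.407], [-0.286, -0.95, -0.128], [0.426, -0.007, -0.905]]
force: [0.1, 0.1, -0.3]
opening: 0.998
grasp_force: 0.0
```

play_rows --moves '[[[0,0,20,0,0,0],[0,0,0,0,0,0]]]'

```text
time_s: 7.5
position: [0.5503, 0.2247, 0.1016]
tcp_rot: [[0.863, -0.32, 0.392], [-0.29, -0.947, -0.136], [0.414, 0.004, -0.91]]
force: [-0.1, 0.3, 0.1]
opening: 1.002
grasp_force: 0.0
```

Run:
```python
from h import *
s=bot.capture("side");t=bot.capture("top")
st=bot.read_state();R=st["tcp_rot"];print(st["position"],R,st["force"])
tip=st["position"]+R[:,2]*.014
a=s["image"][160:260,200:300].copy();a=cv2.resize(a,None,fx=6,fy=6,interpolation=cv2.INTER_CUBIC)
for y in(-.0435,.0435):
    q=(proj(s,tip+R[:,1]*y)-(200,160)+.4)*6; cv2.circle(a,tuple(int(v) for v in q),3,(0,0,255),1)
cv2.imwrite("pics/p3.png",a)
```

```text
[0.55047998 0.22492738 0.1039047 ] [[ 0.86153167 -0.31993158  0.39421689]
 [-0.29029687 -0.94743958 -0.13448407]
 [ 0.41652239  0.00142235 -0.90912435]] [-0.19705502  0.43455456 -0.87065223]
```

View pics/p3.png

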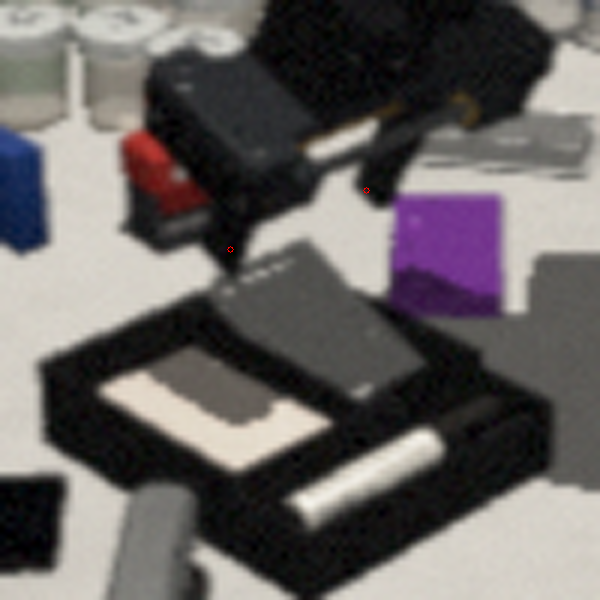

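Run:
```python
from gr import *
s=bot.capture("side"); print(M)
for z in(.058,.061,.064,.067,.070):
  print(z,[np.round((proj(s,onz(t,u,z))-(200,160)+.4)*6).astype(int).tolist() for u in((240.2,177.1),(260.0,185.6))])
st=bot.read_state()
T=g(11,0)/1000+R[:,2]*.014
print("final tips",[np.round((proj(s,T+R[:,1]*y)-(200,160)+.4)*6).astype(int).tolist() for y in(-.0435,0,.0435)])
a=np.radians(-18.5);ex=np.array([np.cos(a),np.sin(a)]);ey=np.array([-ex[1],ex[0]])
for C in((539.5,230),(537,227.5)):
  P=lambda x,y:np.r_[C+ex*x+ey*y,45]/1000
  print("caddy corners",[np.round((proj(s,P(x,y))-(200,160)+.4)*6).astype(int).tolist() for x,y in((67,-38),(67,116),(-117,116),(-117,-38))])
```

```text
[array([588.7097, 245.6826]), array([572.4565, 190.3135])] [array([491.9845, 275.5721]), array([475.8242, 219.7443])]
[580.5831 217.9981] 101.12613379885346 57.70536480174955 -17.05552941812766 -16.359147037259035
[580.5831 217.9981]
0.058 [[213, 287], [300, 245]]
0.061 [[215, 281], [301, 240]]
0.064 [[216, 276], [302, 235]]
0.067 [[218, 270], [304, 230]]
0.07 [[219, 265], [305, 225]]
final tips [[207, 296], [276, 265], [341, 236]]
caddy corners [[289, 248], [44, 356], [316, 514], [565, 378]]
caddy corners [[296, 246], [51, 355], [325, 512], [573, 377]]
```

Run:
```python
from gr import *
R=tool(-17.9,25)
plan([(g(11,3),R),(g(11,8),R)],step=20)
```

```text
[array([588.7097, 245.6826]), array([572.4565, 190.3135])] [array([491.9845, 275.5721]), array([475.8242, 219.7443])]
[580.5831 217.9981] 101.12613379885346 57.70536480174955 -17.05552941812766 -16.359147037259035
t 7.75 pos [550.9848 225.1824 105.3599] F [-0.099   0.5207 -0.0379] open 1.003273486252934 0.0
[[0.0, -1.0, 18.0, 0.0, 0.0, -0.01], [0.5, -1.6, 18.6, 0.005, 0.005, -0.002], [-0.0, 0.0, 5.0, 0.0, -0.0, 0.0]]
```

play_rows --moves '[[[0,-1,18,0,0,-0.01],[0,-1,18,0,0,0],[0,0,3,0,0,0],[0,0,2,0,0,0],[0,0,0,0,0,0]]]'

```text
time_s: 8.25
position: [0.571, 0.221, 0.0715]
tcp_rot: [[0.869, -0.308, 0.387], [-0.28, -0.951, -0.13], [0.408, 0.004, -0.913]]
force: [0.3, -0.4, 0.4]
opening: 1.0
grasp_force: 0.0
```

play_rows --moves '[[[0,0,2,0,0,0],[0,0,2,0,0,0],[0,0,0,0,0,0]]]'

```text
time_s: 8.55
position: [0.5732, 0.2205, 0.0678]
tcp_rot: [[0.87, -0.308, 0.386], [-0.28, -0.951, -0.129], [0.407, 0.004, -0.913]]
force: [-0.5, -0.1, -0.5]
opening: 1.002
grasp_force: 0.0
```

Run:
```python
from h import *
s=bot.capture("side")
st=bot.read_state();R=st["tcp_rot"];print(st["position"],st["position"]+R[:,2]*.014,st["force"])
cv2.imwrite("pics/p4.png",cv2.resize(s["image"][180:240,210:290],None,fx=7,fy=7,interpolation=cv2.INTER_CUBIC))
```

```text
[0.57309444 0.22044921 0.06773039] [0.5784971  0.2186393  0.05494228] [-0.10490205 -0.66563915 -0.03784964]
```

View pics/p4.png

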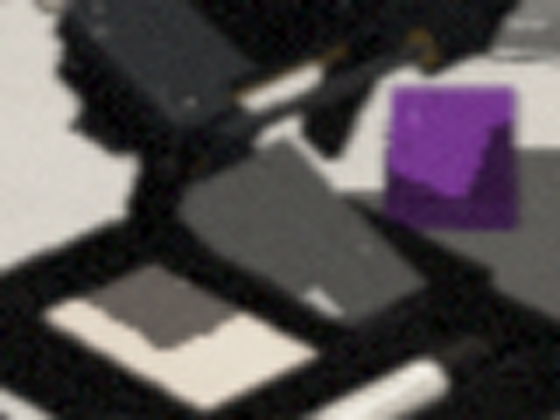

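play_rows --moves '[[[-4,0,-1.5,0,0,0],[0,0,0,0,0,0],[0,0,0,0,0,0],[0,0,0,0,0,0]]]' --fingers -1

```text
time_s: 9.0
position: [0.5699, 0.2217, 0.0683]
tcp_rot: [[0.871, -0.307, 0.384], [-0.279, -0.952, -0.128], [0.405, 0.004, -0.914]]
force: [0.2, 0.6, 0.5]
opening: 0.722
grasp_force: 0.0
```

play_rows --moves '[[[0,0,0,0,0,0],[0,0,0,0,0,0],[0,0,0,0,0,0]]]'

```text
time_s: 9.3
position: [0.5699, 0.2217, 0.0682]
tcp_rot: [[0.871, -0.307, 0.384], [-0.279, -0.952, -0.128], [0.405, 0.004, -0.914]]
force: [-0.2, 0.1, 0.2]
opening: 0.685
grasp_force: 29.9
```

play_rows --moves '[[[5,0,0,0,0,0],[8,0,0,0,0,0],[10,0,0,0,0,0],[10,0,0,0,0,0],[10,0,0,0,0,0]]]'

```text
time_s: 9.8
position: [0.6074, 0.2094, 0.0857]
tcp_rot: [[0.871, -0.308, 0.383], [-0.28, -0.951, -0.129], [0.404, 0.005, -0.915]]
force: [-0.2, -0.5, -0.0]
opening: 0.685
grasp_force: 29.9
```

play_rows --moves '[[[12,0,-3,0,0,0],[16,0,-18,0,0,0],[12,0,-27,0,0,0],[12,0,-30,0,0,0],[6,0,-30,0,0,0]]]'

```text
time_s: 10.3
position: [0.617, 0.2069, 0.2091]
tcp_rot: [[0.87, -0.308, 0.384], [-0.28, -0.951, -0.128], [0.405, 0.004, -0.914]]
force: [0.9, -0.1, -0.7]
opening: 0.683
grasp_force: 29.9
```

Run:
```python
from g import *
s=bot.read_state();print(s["position"],s["force"],s["opening"])
R0=tool(-18);R1=tool(12.5)
plan([((600,150,160),tool(-5,0)),((620,20,140),tool(12.5)),((636,-65,90),tool(12.5))],step=40,ang=.12)
```

```text
[0.617  0.2069 0.2091] [ 0.8604 -0.1342 -0.6911] 0.6828549628234322
t 10.3 pos [617.037  206.8913 209.1173] F [ 0.8604 -0.1342 -0.6911] open 0.6828549628234322 29.94347110390663
[[-5.0, 15.0, 11.0, 0.01, -0.1, -0.06], [-4.0, 15.0, 12.0, 0.01, -0.1, -0.05], [-4.0, 14.0, 12.0, 0.02, -0.11, -0.06], [-3.5, 14.6, 12.2, 0.012, -0.104, -0.052], [8.0, 32.0, 5.0, 0.0, 0.0, -0.08]]
[[5.0, 32.0, 5.0, 0.0, 0.0, -0.08], [3.0, 33.0, 5.0, 0.0, 0.0, -0.07], [0.1, 33.0, 5.0, 0.0, 0.0, -0.076], [-1.0, 29.0, 17.0, 0.0, 0.0, 0.0], [-1.0, 29.0, 17.0, 0.0, 0.0, 0.0]]
[[-0.8, 28.4, 16.1, 0.0, 0.0, 0.0]]
```

play_rows --moves '[[[-5,15,11,0.01,-0.1,-0.06],[-4,15,12,0.01,-0.1,-0.05],[-4,14,12,0.02,-0.11,-0.06],[-4,15,12,0.01,-0.104,-0.05],[8,32,5,0,0,-0.08]]]'

```text
time_s: 10.8
position: [0.6051, 0.1173, 0.153]
tcp_rot: [[1.0, -0.005, -0.002], [-0.005, -1.0, -0.001], [-0.002, 0.001, -1.0]]
force: [0.5, -0.6, -1.7]
opening: 0.683
grasp_force: 29.9
```

play_rows --moves '[[[5,32,5,0,0,-0.08],[3,33,5,0,0,-0.07],[0,33,5,0,0,-0.076],[-1,29,15,0,0,0],[-1,29,15,0,0,0]]]'

```text
time_s: 11.3
position: [0.6296, -0.0388, 0.1093]
tcp_rot: [[0.977, 0.215, 0.001], [0.215, -0.977, -0.002], [0.0, 0.002, -1.0]]
force: [0.8, -0.2, -1.6]
opening: 0.684
grasp_force: 29.9
```

play_rows --moves '[[[-1,28,15,0,0,0],[0,0,0,0,0,0],[0,0,0,0,0,0]]]'

```text
time_s: 11.6
position: [0.6338, -0.0653, 0.0938]
tcp_rot: [[0.977, 0.213, -0.002], [0.213, -0.977, -0.001], [-0.002, 0.001, -1.0]]
force: [0.1, 0.2, -1.1]
opening: 0.689
grasp_force: 29.9
```

Run:
```python
from h import *
s=bot.capture("side");t=bot.capture("top");st=bot.read_state()
print(st["position"],st["tcp_rot"].tolist(),st["opening"],st["time_s"])
a=s["image"][130:220,240:340];b=t["image"][140:230,300:400]
cv2.imwrite("pics/p5.png",cv2.resize(cv2.hconcat([a,b]),None,fx=4,fy=4,interpolation=cv2.INTER_CUBIC))
```

```text
[ 0.63403391 -0.0639975   0.09478737] [[0.9764682440218554, 0.21566075569089524, -0.0004548315140892195], [0.21565953326938553, -0.976466744912389, -0.0019135804748838094], [-0.0008568120593349665, 0.0017704618140596225, -0.9999980656671591]] 0.6835173901912422 11.7
```

View pics/p5.png

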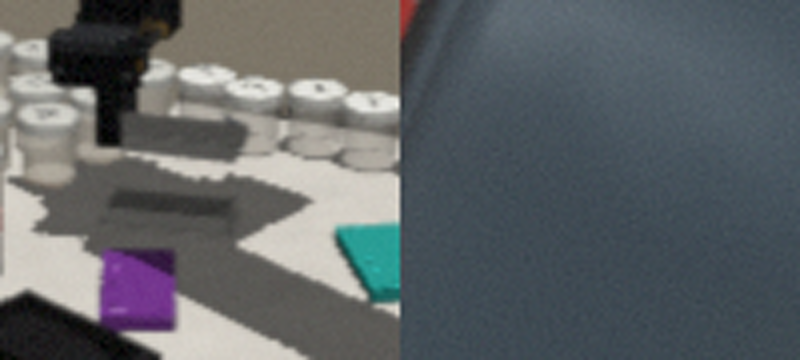

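```bash
cat > hull.py <<'E'
from g import *; from h import *
def boxpts(c,yaw,L,W,z0,z1,pitch=0):
    R=tool(yaw,pitch); 
    return [np.array(c)+R@np.array([sx*L/2,sy*W/2,0])+np.array([0,0,0])-R[:,2]*z for sx in(-1,1) for sy in(-1,1) for z in(z0,z1)]
def mask(p,groups,K=4):
    m=np.zeros((384*K,512*K),np.uint8)
    for pts in groups:
        u=np.array([proj(p,P/1000) for P in pts]);h=cv2.convexHull(((u+.5)*K).astype(np.float32)).astype(np.int32);cv2.fillConvexPoly(m,h,1)
    return cv2.resize(m.astype(np.float32),(512,384),interpolation=cv2.INTER_AREA)
def best(obs,m,roi,R=24):
    "shift (px) of model to match obs, quarter px"
    o=cv2.resize(obs.astype(np.float32),None,fx=4,fy=4);m=cv2.resize(m,None,fx=4,fy=4);b=None
    x0,x1,y0,y1=[4*v for v in roi]
    for du in range(-R,R+1):
        for dv in range(-R,R+1):
            e=np.abs(o[y0:y1,x0:x1]-m[y0-dv:y1-dv,x0-du:x1-du]).sum()
            if b is None or e<b[0]: b=(e,du/4,dv/4)
    return b
E
python3 - <<'E'
from hull import *
s=bot.capture("side");st=bot.read_state();P=st["position"]*1000;R=st["tcp_rot"];print(P)
yaw=np.degrees(np.arctan2(R[1,0],R[0,0]))
for x in bot.silhouettes(s,"lid_mid"): print("lid",x["centre"],x["confidence"],x["pixels"].sum())
for x in bot.silhouettes(s,"pad_rim"): print("pad",x["centre"],x["confidence"],x["pixels"].sum())
L=[x for x in bot.silhouettes(s,"lid_mid") if abs(x["centre"][0]-285)<15 and x["centre"][1]<180]
Q=[x for x in bot.silhouettes(s,"pad_rim") if abs(x["centre"][0]-282)<15]
pm=mask(s,[boxpts((587,-75.5,0),12.5,120,60,0,4),boxpts((587,-75.5,0),12.5,110,50,0,18)])
if Q: print("pad shift",best(Q[0]["pixels"],pm,(255,320,165,200)),pm.sum(),np.array(np.where(Q[0]["pixels"])).min(1),np.array(np.where(Q[0]["pixels"])).max(1))
for pitch in(-3,0,3):
    top=P-R[:,2]*0+np.array([0,0,-14+8.3]); c=top-50*R[:,0]
    # rotate about tcp
    c=top-50*tool(yaw,pitch)[:,0]
    lm=mask(s,[boxpts(c,yaw,120,60,-14,0,pitch)])
    if L: print(pitch,"lid shift",best(L[0]["pixels"],lm,(275,320,145,185)),lm.sum())
E
```

```text
[634.1154 -63.7376  95.0213]
lid [285.1, 163.6] 0.86 280
lid [271.8, 200.3] 0.83 374
lid [336.1, 197.3] 0.81 383
lid [270.1, 297.8] 0.56 1271
pad [279.7, 182.4] 0.69 366
pad shift (np.float32(474.94727), -0.25, 1.0) 377.5625 [177 265] [189 300]
-3 lid shift (np.float32(583.2363), -0.25, 2.0) 367.9375
0 lid shift (np.float32(533.0469), 0.0, 1.0) 368.0
3 lid shift (np.float32(571.6504), 0.0, 0.0) 373.0625
```

Run:
```python
from g import *
plan([((636.3,-64.6,45),tool(12.5))],step=25)
```

```text
t 11.95 pos [634.2768 -63.8284  95.0788] F [-0.7894 -0.2793 -1.2049] open 0.6851834374605542 29.94282156229019
[[1.0, 1.0, 25.0, 0.0, 0.0, 0.0], [0.8, 0.1, 25.1, 0.003, 0.0, 0.0]]
```

play_rows --moves '[[[1,1,25,0,0,0],[1,0,22,0,0,0],[0,0,3,0,0,0],[0,0,2,0,0,0],[0,0,0,0,0,0]]]'

```text
time_s: 12.45
position: [0.6367, -0.0654, 0.0432]
tcp_rot: [[0.976, 0.216, 0.001], [0.216, -0.976, -0.003], [-0.0, 0.003, -1.0]]
force: [1.1, -0.5, -0.2]
opening: 0.685
grasp_force: 29.9
```

play_rows --moves '[[[0,0,2,0,0,0],[0,0,2,0,0,0],[0,0,2,0,0,0],[0,0,0,0,0,0]]]'

```text
time_s: 12.85
position: [0.6367, -0.0656, 0.0373]
tcp_rot: [[0.977, 0.215, 0.001], [0.215, -0.977, -0.003], [-0.0, 0.003, -1.0]]
force: [0.7, 0.7, 2.8]
opening: 0.684
grasp_force: 29.9
```

play_rows --moves '[[[0,0,1,0,0,0],[0,0,1,0,0,0],[0,0,0,0,0,0]]]'

```text
time_s: 13.15
position: [0.6369, -0.0656, 0.0368]
tcp_rot: [[0.977, 0.215, 0.001], [0.215, -0.977, -0.003], [0.0, 0.003, -1.0]]
force: [-2.7, 0.8, 11.5]
opening: 0.684
grasp_force: 29.9
```

Run:
```python
from g import *
for i in range(3):
    s=bot.read_state();bot.capture("side");print(s["position"]*1000,s["force"],s["moment"])
```

```text
[636.8614 -65.5737  36.8482] [-2.7044  0.8306 11.5384] [0.4627 0.5698 0.0336]
[636.8314 -65.5708  36.8204] [-2.6773  0.4034 11.6602] [0.3867 0.5957 0.0063]
[636.8286 -65.5752  36.836 ] [-2.3074 -0.1841 13.1429] [0.383  0.5992 0.0254]
```

play_rows --moves '[[[0,0,-2,0,0,0],[0,-2.5,0,0,0,0],[0,0,2,0,0,0],[0,0,1,0,0,0],[0,0,0,0,0,0]]]'

```text
time_s: 13.8
position: [0.6354, -0.0631, 0.0328]
tcp_rot: [[0.977, 0.215, -0.001], [0.215, -0.977, -0.003], [-0.002, 0.002, -1.0]]
force: [0.0, -0.9, -1.8]
opening: 0.68
grasp_force: 29.9
```

Run:
```python
from g import *
s=bot.read_state();print(s["position"]*1000,s["force"],s["moment"])
```

```text
[635.4286 -63.1484  32.7604] [ 0.0493 -0.8569 -1.7809] [-0.2143 -0.027   0.1484]
```

play_rows --moves '[[[0,0,2,0,0,0],[0,0,2,0,0,0],[0,0,1,0,0,0],[0,0,1,0,0,0],[0,0,0,0,0,0]]]'

```text
time_s: 14.3
position: [0.6356, -0.0631, 0.0273]
tcp_rot: [[0.977, 0.215, -0.001], [0.215, -0.977, -0.003], [-0.001, 0.002, -1.0]]
force: [0.1, 0.2, 0.5]
opening: 0.687
grasp_force: 29.9
```

Run:
```python
from g import *
s=bot.read_state();print(s["position"]*1000,s["force"],s["moment"])
```

```text
[635.6314 -63.1135  27.3486] [0.1412 0.2136 0.463 ] [-0.122   0.0099  0.1013]
```

play_rows --moves '[[[0,0,1,0,0,0],[0,0,1,0,0,0],[0,0,0,0,0,0]]]'

```text
time_s: 14.6
position: [0.6356, -0.0631, 0.0262]
tcp_rot: [[0.977, 0.215, -0.001], [0.215, -0.977, -0.003], [-0.001, 0.002, -1.0]]
force: [-1.4, -0.7, 3.8]
opening: 0.684
grasp_force: 29.9
```

play_rows --moves '[[[0,0,0,0,0,0],[0,0,0,0,0,0],[0,0,0,0,0,0],[0,0,0,0,0,0]]]' --fingers 1

```text
time_s: 15.0
position: [0.6356, -0.0629, 0.0252]
tcp_rot: [[0.977, 0.215, -0.001], [0.215, -0.977, -0.002], [-0.001, 0.002, -1.0]]
force: [0.2, 0.6, -0.6]
opening: 0.948
grasp_force: 0.0
```

play_rows --moves '[[[0,0,-10,0,0,0],[0,0,-30,0,0,0],[0,0,-40,0,0,0],[-30,0,-40,0,0,0],[-45,0,-20,0,0,0]]]'

```text
time_s: 15.5
position: [0.5662, -0.0798, 0.1698]
tcp_rot: [[0.976, 0.217, 0.01], [0.217, -0.976, -0.006], [0.008, 0.008, -1.0]]
force: [0.8, -0.6, 0.4]
opening: 1.0
grasp_force: 0.0
```

play_rows --moves '[[[-40,25,0,0,0,0],[-40,25,0,0,0,0],[-20,40,0,0,0,0],[-10,40,0,0,0,0],[0,40,0,0,0,0]]]'

```text
time_s: 16.0
position: [0.4902, -0.2699, 0.1671]
tcp_rot: [[0.977, 0.214, -0.001], [0.214, -0.977, -0.002], [-0.001, 0.002, -1.0]]
force: [1.4, 0.4, 0.4]
opening: 0.998
grasp_force: 0.0
```

Run:
```python
from hull import *; from f import rectfit
s=bot.capture("side");t=bot.capture("top");print(bot.read_state()["position"],bot.read_state()["time_s"])
print("lid top fit",rectfit(t,(587,-75,12.5),.021,sign=1),rectfit(t,(587,-75,12.5),.021,sign=-1))
for q in("lid_mid","pad_rim","stamp","stapler"):
    for p in(s,t): print(q,[(np.round(x["centre"],1).tolist(),round(x["confidence"],2)) for x in bot.pinpoint(p,q)])
a=s["image"][150:220,240:330];b=t["image"][160:230,310:400]
cv2.imwrite("pics/p6.png",cv2.resize(cv2.hconcat([a,b]),None,fx=4.4,fy=4.4,interpolation=cv2.INTER_CUBIC))
```

```text
[ 0.4937 -0.2749  0.1676] 16.1
lid top fit [590.9 -76.5  11.4   6.8] [581.6 -69.7  11.8  19.4]
lid_mid [([268.6, 294.2], 0.94), ([273.0, 204.6], 0.77), ([281.0, 179.6], 0.57)]
lid_mid [([354.9, 197.7], 0.98), ([303.1, 202.6], 0.84), ([143.7, 252.0], 0.8), ([342.2, 270.3], 0.62)]
pad_rim [([282.8, 177.7], 0.49)]
pad_rim [([292.6, 156.0], 0.43)]
stamp [([228.3, 195.8], 0.58)]
stamp [([294.8, 155.7], 0.82), ([352.4, 195.2], 0.19)]
stapler [([225.8, 273.2], 0.75)]
stapler [([165.6, 203.8], 0.75)]
```

View pics/p6.png

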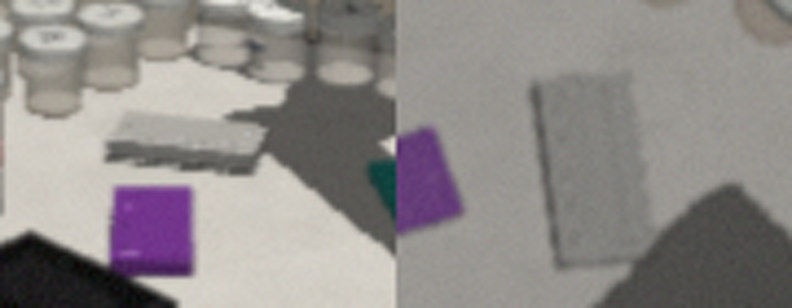

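Run:
```python
from g import *
plan([((586.5,-74,100),tool(12.5)),((586.5,-74,43),tool(12.5))])
```

```text
t 16.5 pos [ 491.5328 -267.1756  166.1026] F [ 1.1897 -0.2381 -0.1258] open 0.998901850862905 0.0
[[27.0, -34.0, 13.0, 0.0, 0.0, 0.0], [27.0, -34.0, 13.0, 0.0, 0.0, 0.0], [27.0, -33.0, 13.0, 0.0, 0.0, 0.0], [27.0, -34.0, 13.0, 0.0, 0.0, 0.0], [26.7, -33.1, 13.6, 0.002, 0.001, 0.0]]
[[-0.0, 0.0, 29.0, -0.0, 0.0, 0.0], [-0.0, 0.0, 28.0, -0.0, 0.0, 0.0]]
```

play_rows --moves '[[[27,-34,13,0,0,0],[27,-34,13,0,0,0],[27,-33,13,0,0,0],[27,-34,13,0,0,0],[27,-33,14,0,0,0]]]' --fingers -1

```text
time_s: 17.0
position: [0.5878, -0.0732, 0.0992]
tcp_rot: [[0.976, 0.216, -0.0], [0.216, -0.976, -0.003], [-0.001, 0.002, -1.0]]
force: [0.8, -0.1, -0.1]
opening: 0.635
grasp_force: 0.0
```

play_rows --moves '[[[0,0,5,0,0,0],[0,0,5,0,0,0],[0,0,5,0,0,0],[0,0,25,0,0,0],[0,0,17,0,0,0]]]'

```text
time_s: 17.5
position: [0.5869, -0.0773, 0.0422]
tcp_rot: [[0.977, 0.213, -0.0], [0.213, -0.977, -0.003], [-0.001, 0.003, -1.0]]
force: [0.0, -0.0, -0.0]
opening: 0.172
grasp_force: 0.0
```

play_rows --moves '[[[0,0,3,0,0,0],[0,0,3,0,0,0],[0,0,2,0,0,0],[0,0,1,0,0,0],[0,0,0,0,0,0]]]'

```text
time_s: 18.0
position: [0.5876, -0.0764, 0.0354]
tcp_rot: [[0.977, 0.215, 0.001], [0.215, -0.977, -0.003], [-0.0, 0.004, -1.0]]
force: [-2.0, -1.5, 5.5]
opening: 0.004
grasp_force: 2.8
```

play_rows --moves '[[[0,0,-10,0,0,0],[0,0,-40,0,0,0],[0,0,-45,0,0,0],[0,0,-20,0,0,0],[0,0,0,0,0,0]]]'

```text
time_s: 18.5
position: [0.5903, -0.0764, 0.1535]
tcp_rot: [[0.977, 0.215, 0.009], [0.215, -0.977, -0.006], [0.008, 0.007, -1.0]]
force: [1.2, -0.3, 0.5]
opening: 0.007
grasp_force: 0.0
```

```bash
python3 -c "
from rig import bot
print(bot.read_state()['position']);print(bot.hand_in())"
```

```text
[ 0.59030327 -0.07636223  0.15350509]
the job is handed in; nothing more can be done
None
```

The lid is on the ink pad, right side up and fully down (a light press put its top at about 21 mm), and the job was handed in at about 18.5 s with no verdict returned.

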